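# Rack a circuit board in the loader's magazine

### The job

Rack the circuit board that lies on the loader's two rails: raise or lower the black magazine on its lift until its one empty slot is level with the rails, then slide the board off the rails into that slot until it is fully home, in line with the boards above and below it. Leave the spool and the bottle beside the loader where they stand.

Things in the scene. Friction and masses are not known exactly. Their poses are not given: they have to be found in the camera images.
- board: The loose circuit board: green, 60 x 90 mm, plate 2 mm thick, components up to 14 mm above it, about 0.05 kg. It lies flat, components up, across the two rails. Origin: centre of its underside. x: its 60 mm way, pointing from the rails into the magazine; y: its 90 mm way; z: up.
- loader: The fixed loading stand: grey base plate 208 x 116 mm (top at 21 mm), two aluminium rails in front, behind them the black magazine on a lift with two steel rods (their cross piece tops out at 143 mm). Origin: on the bench, in the middle of the magazine's front face; place and yaw vary. x: level, from the rails into the magazine (the way the board goes in); y: left, across the rails; z: up.
- rail_level (a point): Point midway between the rails, level with the ledges the board lies on (97.5 mm above the bench), 56 mm before the magazine's front; axes of the loader. Ledges run from 48 mm before to 48 mm past this point; 72 mm of open space between them, down to the base plate: a finger can stand there behind the board. Cheeks beside the board, 95 mm apart, rise 8 mm above the ledges.
- magazine (a joint): Height of the magazine on its lift in m: 0 lowest, 0.05 highest. It is counterbalanced and stays at any height where it is left; about 6 N of friction to move it either way. Between 0.021 and 0.0235 the empty slot is level with the rails. It may start up to 23 mm too low or too high.
- knob_top (a point): Centre of the flat top of the black knob (22 mm across, 15 mm high, widest 2 to 8 mm below the top) on the aluminium strap over the magazine; moves with it. Grip it by its rim to raise or lower the magazine, or press on it to lower it. It is 34 mm behind the magazine's front face and 57 mm above the empty slot's floor; the strap's top lies 15 mm below it.
- slot_mouth (a point): Middle of the empty slot's floor line at the magazine's front face; moves with the magazine, axes of the loader. Four slots 20 mm apart, the empty one second from the top; each is a groove 6 mm high in both side walls, 96 mm from groove bottom to groove bottom, with rounded lead-ins that forgive about 3 mm in height. The other three hold fixed boards of the same kind.
- slot_home (a point): Where the board's origin is when it is home in the empty slot: 22 mm behind slot_mouth, on the slot's floor; moves with the magazine, axes of the loader. The board's leading edge then touches the back stops, and its near edge stands 8 mm out of the front face, like those of its neighbours.
- solder_spool: Black spool, 55 mm across, 33 mm high, standing left of the loader's lift; to be left alone. Origin: centre of its underside.
- flux_bottle: White bottle with a black nozzle, 35 mm across, 90 mm high, standing right of the loader's lift; to be left alone. Origin: centre of its underside.
Things that resemble listed ones, but are neither listed nor needed, are in the scene too. Several things have the shape of the board; the one meant has the colours described above.

How it is judged (in metres and radians):
At the end, for the whole second after the job is handed in: The board lies flat in the magazine's empty slot, pushed home to within 4 mm of its full depth, in the grooves of both walls (within 6 mm sideways, 5 mm in height), let go and at rest (x of board in the frame of slot_home between -0.004 and 0.004 m and y of board in the frame of slot_home between -0.006 and 0.006 m and z of board in the frame of slot_home between -0.003 and 0.005 m and angle between the z axis of board and the z axis of loader, either way round below 0.07 rad and linear speed of board below 0.01 m/s); the robot touches nothing.
It fails at once if the spool or the bottle is shifted by more than 30 mm (distance of any of solder_spool, flux_bottle from where it was at the start of the episode above 0.03 m).
It also fails if it takes over 45 s, if anything falls off the work surface, if the arm or the gripper's body presses on something with over 40 N, if the wrist force passes 120 N, or if a joint passes its speed limit or range.

### The arm

A 7-joint arm with a two-finger parallel gripper is mounted at the origin on a cart in front of the work surface, level with it; the furniture and walls round the work are solid. World frame = base frame: x ahead of the robot, y to its left, z up, the work surface at z = 0. Lengths are in m, angles in degrees, forces in N, time in s.
With the tool pointing down it reaches from about 0.4 to 0.85 m from the base axis. Payload 10.4 kg.
Tool frame: the origin (TCP) lies on the mounting face of the last link; the fingertips stand 173 mm ahead of it and the grasp point (between the pads) lies 155 mm ahead of it; z points along the fingers, y is the direction in which the jaws open and shut (so a half turn about z gives the same grasp; the last joint's range is limited). The gripper opens to 85 mm and grips with 20 to 120 N. Pads are 22 mm wide; open, the fingers measure 114 mm over their backs; the gripper's body (76 mm by 85 mm) begins 54 mm behind the grasp point. The pads swing forward as they close: fully open they stand 13 mm farther back than shut.
Start: joints at [76.054, 19.034, -3.707, 83.658, 1.238, 77.344, -5.071], TCP at [0.137, -0.61, 0.405] pointing down, gripper open.
Joint ranges: [-148.97, 148.97], [-28.65, 121.19], [-84.17, 76.75], [9.2, 138.47], [-72.65, 252.65], [3.7, 117.97], [-149.18, 149.18]. Speed limits (degrees/s): [127.2, 127.2, 159.86, 159.86, 180, 180, 180].

### API

Orientations are given as [roll, pitch, yaw] about the fixed x, y, z axes, in that order (R = Rz(yaw) Ry(pitch) Rx(roll)).
In Python, from workcell import status, eyes, ctrl gives the robot as it stands.
- The arm moves only by the tool jog_arm, never from a script. Its argument "increments" is a list of rows, each a list of 5 numbers: the opening, from 0 (shut) to 1 (fully open), then the shift along the tool's x, y, z in m, then the turn about the tool's z in degrees. A call has exactly 10 rows; each row is the pose to reach, as a shift and turn from the pose measured when the call began, along the tool's axes at that moment; what a row does not reach only later rows make up. A row lasts 1/12 s, in which the tool goes at most 41.7 mm and 7.16 degrees, less where a joint would pass 70% of its speed; a pose out of reach is approached as far as the arm can. A call with a gripper value outside its range is refused whole. The fingers move at their own pace and stop on an object; the grip force is fixed at half the most. Time passes only in rows, so rows that repeat a pose let the fingers close, or fill a call up. It gives the time, the measured TCP pose, the force and the opening at its end, in the units of the state.
- status.observe(): the state, without advancing time (a new reading comes with each control period).
- eyes.get_image(name): name is "scene" or "top" or "wrist"; returns (picture, depth): 420x560x3 uint8, blue, green, red; 420x560 float32, m along the optical axis (not along the pixel's ray), 0 where there is no reading.
- eyes.get_calibration(name): a dict with "fx", "fy", "cx", "cy" (pixels), "pose" (4x4, takes a point from camera to world coordinates). Camera axes: x right, y down, z forward; pixel columns grow to the right and rows downward; lengths in m; the calibration is good to about 2 mm. A picture is of the moment at which its call begins: read the wrist's pose just before it. get_calibration takes no time and is no camera call; for the wrist camera it gives the pose at the moment of the call.
- ctrl.hand_in(): hands the job in, once; it reports no verdict.
The state is a dict: "t": time; "joints": joint angles; "qd": joint speeds; "tau": joint torques, N m; "position": TCP position; "eef_rot": TCP orientation; "wrist_force": force on the tool from outside, world axes, zero at the start; "ft_torque": the same for the moment, N m; "grip_width": finger opening in m.
Only numpy, scipy, OpenCV 4.12 (cv2) and the standard library are available. Lean on these libraries where they do the work, as an engineer would, in place of code of your own. Each camera call takes 0.05 s, during which the arm holds its last target.

## Working session

There is one attempt and no reset: what is moved stays moved. The work goes in short steps, Python scripts to look and compute and a tool call to move; the robot and the scene stay as the last step left them, time stands still between calls to the robot, and variables do not carry over. Pictures are saved under pics/ and viewed, and the job is handed in when it is done.

Besides the shell and the picture viewer there is one more tool, called after "Request:" as name(argument=value, ...) on one line, values as JSON. jog_arm: Moves the arm, as the interface text tells. Its arguments: {"type":"object","properties":{"increments":{"type":"array"}},"required":["increments"]}

```bash
mkdir -p pics; ls; python3 - <<'E'
from workcell import status, eyes, ctrl
import cv2
print(status.observe())
for n in("scene","top","wrist"):
    im,d=eyes.get_image(n); cv2.imwrite(f"pics/{n}0.png",im)
    import numpy as np
    np.save(f"pics/{n}0.npy",d); c=eyes.get_calibration(n); np.save(f"pics/{n}0_c.npy",c,allow_pickle=True); print(n,c)
E
```

```text
pics
{'t': 0.0, 'joints': array([76.05352914, 19.0715799 , -3.7052536 , 83.70619637,  1.23697598,
       77.34196211, -5.07001334]), 'qd': array([-0.01627953, -0.0373429 ,  0.03850953,  0.10493527,  0.06537654,
       -0.00383255,  0.02615563]), 'tau': array([-1.98242276e-06, -6.25459385e+01,  4.93452244e-02, -3.91606128e+01,
        1.62748131e-02,  1.00299687e-02, -5.63469416e-05]), 'position': array([ 0.13685211, -0.60970254,  0.40391838]), 'eef_rot': array([-1.79920155e+02,  3.66387780e-03,  1.26516428e+01]), 'wrist_force': array([-0.30859197, -1.10097437,  0.06565147]), 'ft_torque': array([ 0.02627649, -0.01280156, -0.02570262]), 'grip_width': 0.08557974770967969}
scene {'fx': 442.83559998740327, 'fy': 442.83559998740327, 'cx': 278.46409321900614, 'cy': 210.5531519822725, 'pose': array([[-0.42387999,  0.80040175, -0.42389007,  0.92226159],
       [ 0.90571758,  0.37397617, -0.19954319,  0.10303712],
       [-0.00118993, -0.46850705, -0.88345896,  0.98006478],
       [ 0.        ,  0.        ,  0.        ,  1.        ]])}
top {'fx': 467.4977145268167, 'fy': 467.4977145268167, 'cx': 279.8081372456431, 'cy': 209.17897984828215, 'pose': array([[ 0.0096471 , -0.99276285,  0.1197032 ,  0.38034365],
       [-0.99986811, -0.00801286,  0.01412625, -0.08785499],
       [-0.01306485, -0.11982369, -0.99270922,  1.24028564],
       [ 0.        ,  0.        ,  0.        ,  1.        ]])}
wrist {'fx': 323.67729216748853, 'fy': 323.67729216748853, 'cx': 283.25415746808955, 'cy': 202.5922305303725, 'pose': array([[ 0.21846212, -0.92718382, -0.30430981,  0.21512767],
       [-0.97584442, -0.20801706, -0.06675757, -0.59117665],
       [-0.0014051 ,  0.31154303, -0.95023101,  0.37340667],
       [ 0.        ,  0.        ,  0.        ,  1.        ]])}
```

View pics/scene0.png

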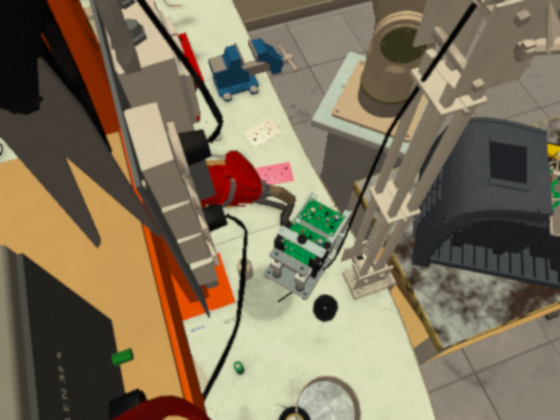

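View pics/top0.png

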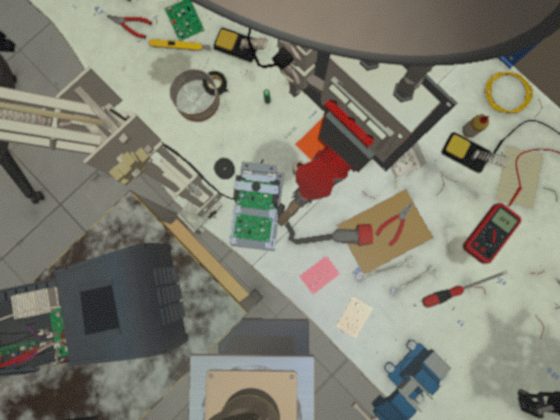

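```bash
python3 - <<'E'
import cv2,numpy as np
a=cv2.imread("pics/top0.png")[145:265,200:320]; b=cv2.imread("pics/scene0.png")[185:325,225:365]
a=cv2.resize(a,(400,400),interpolation=2);b=cv2.resize(b,(400,400),interpolation=2)
cv2.imwrite("pics/z0.png",np.hstack([a,b]))
E
```

```text
(no output)
```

View pics/z0.png

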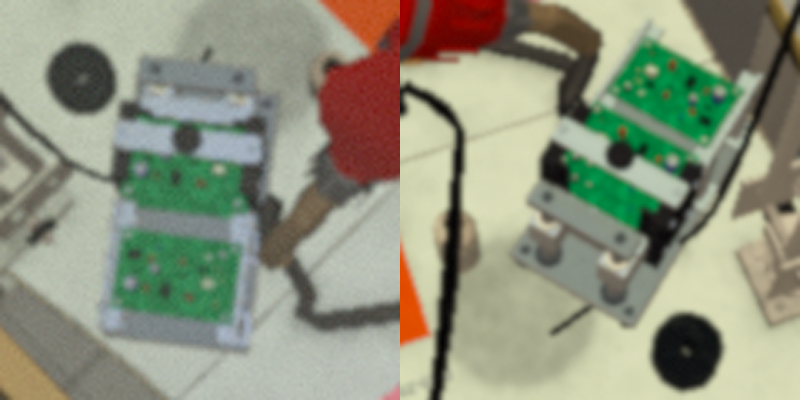

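View pics/wrist0.png

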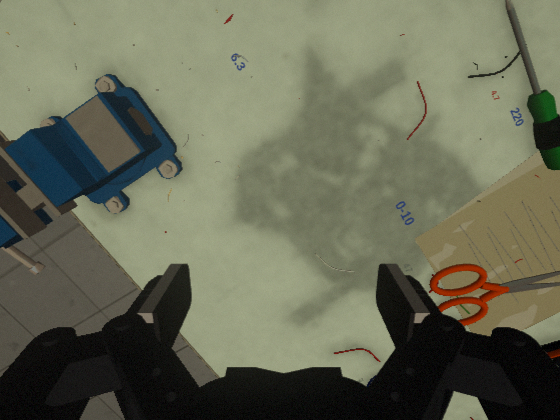

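```bash
cat > h.py <<'E'
import numpy as np,cv2
def load(n,k='0'):
    im=cv2.imread(f"pics/{n}{k}.png");d=np.load(f"pics/{n}{k}.npy");c=np.load(f"pics/{n}{k}_c.npy",allow_pickle=True).item();return im,d,c
def cloud(d,c):
    v,u=np.mgrid[:d.shape[0],:d.shape[1]]
    P=np.stack([(u-c['cx'])/c['fx']*d,(v-c['cy'])/c['fy']*d,d],-1)
    return P@c['pose'][:3,:3].T+c['pose'][:3,3]
def ray(c,u,v,z):
    r=c['pose'][:3,:3]@np.array([(u-c['cx'])/c['fx'],(v-c['cy'])/c['fy'],1]);o=c['pose'][:3,3]
    return o+r*(z-o[2])/r[2]
E
python3 - <<'E'
from h import *
# height maps
for n in("top","scene"):
    im,d,c=load(n);P=cloud(d,c)
    x,y,z=P[...,0],P[...,1],P[...,2]
    X0,Y0=0.2,0.25   # x in .2...7 , y .25..-.25
    ok=(d>0)&(x>.2)&(x<.65)&(y<.25)&(y>-.3)
    H=np.full((90,110),np.nan);C=np.zeros((90,110,3),np.uint8)
    for xx,yy,zz,cc in sorted(zip(x[ok],y[ok],z[ok],im[ok]),key=lambda t:t[2]):
        i=int((.65-xx)/.005);j=int((.25-yy)/.005);H[i,j]=zz;C[i,j]=cc
    g=np.clip(np.nan_to_num(H)/.4*255,0,255).astype(np.uint8)
    g=cv2.applyColorMap(g,cv2.COLORMAP_JET)
    cv2.imwrite(f"pics/hm_{n}.png",np.vstack([cv2.resize(q,(360,295),interpolation=0) for q in(g,C)]))
    np.save(f"pics/H_{n}.npy",H)
a=cv2.imread("pics/hm_top.png");b=cv2.imread("pics/hm_scene.png");cv2.imwrite("pics/hm.png",np.hstack([a,b]))
im,d,c=load("top");P=cloud(d,c)
for u,v in[(257,187),(256,166),(225,168),(254,227),(254,213),(254,198),(320,175),(345,120),(285,215),(255,245),(300,250)]:
    print(u,v,P[v,u].round(3),im[v,u])
E
```

```text
257 187 [ 0.562 -0.019  0.162] [61 63 66]
256 166 [ 0.617 -0.014  0.138] [135 136 127]
225 168 [0.64  0.079 0.004] [84 94 91]
254 227 [ 0.473 -0.009  0.101] [ 75 116  56]
254 213 [ 0.517 -0.003  0.023] [134 134 125]
254 198 [ 0.541 -0.01   0.126] [ 71 105  53]
320 175 [ 0.559 -0.154  0.329] [ 37  41 136]
345 120 [ 0.588 -0.171  0.589] [ 14  25 154]
285 215 [ 0.493 -0.085  0.193] [ 70  86 100]
255 245 [ 0.433 -0.007  0.021] [134 133 123]
300 250 [ 0.422 -0.125  0.   ] [177 186 179]
```

View pics/hm.png

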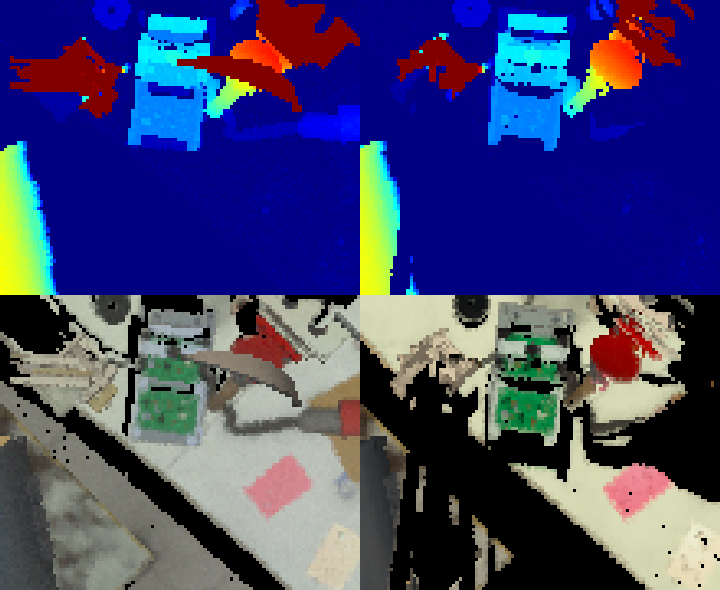

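```bash
python3 - <<'E'
from h import *
pts=[]
for n in("top","scene"):
    im,d,c=load(n);P=cloud(d,c)[d>0];pts.append(P)
P=np.vstack(pts);
q=P[(P[:,0]>.3)&(P[:,0]<.75)&(abs(P[:,1])<.3)&(P[:,2]>.17)]
zb=np.arange(.17,1.0,.06)
for z in zb:
    for s,nm in((1,'L'),(-1,'R')):
        m=q[(q[:,2]>=z)&(q[:,2]<z+.06)&(q[:,1]*s>0)]
        if len(m)>3: print(nm,round(z,2),len(m),'x',m[:,0].min().round(3),m[:,0].max().round(3),'y',m[:,1].min().round(3),m[:,1].max().round(3))
E
```

```text
L 0.17 3888 x 0.3 0.585 y 0.062 0.3
R 0.17 721 x 0.48 0.75 y -0.195 -0.069
L 0.23 3998 x 0.3 0.584 y 0.065 0.3
R 0.23 1379 x 0.512 0.75 y -0.299 -0.091
L 0.29 797 x 0.512 0.583 y 0.066 0.158
R 0.29 3850 x 0.516 0.75 y -0.298 -0.091
L 0.35 2016 x 0.505 0.59 y 0.069 0.164
R 0.35 1238 x 0.56 0.749 y -0.298 -0.072
L 0.41 1337 x 0.511 0.581 y 0.07 0.158
R 0.41 2162 x 0.56 0.75 y -0.299 -0.025
L 0.47 1636 x 0.51 0.581 y 0.073 0.158
R 0.47 2140 x 0.55 0.75 y -0.299 -0.033
L 0.53 1991 x 0.509 0.58 y 0.077 0.158
R 0.53 2804 x 0.55 0.75 y -0.299 -0.072
L 0.59 3025 x 0.51 0.589 y 0.079 0.164
R 0.59 7538 x 0.551 0.75 y -0.299 -0.058
L 0.65 7305 x 0.473 0.594 y 0.073 0.194
R 0.65 11557 x 0.552 0.75 y -0.3 -0.063
L 0.71 11230 x 0.473 0.595 y 0.072 0.232
R 0.71 3140 x 0.59 0.743 y -0.248 -0.099
L 0.77 1514 x 0.512 0.559 y 0.135 0.207
R 0.89 7798 x 0.51 0.562 y -0.169 -0.023
R 0.95 7256 x 0.49 0.554 y -0.204 -0.022
```

```bash
python3 - <<'E'
from h import *
for n in("top","scene"):
    im,d,c=load(n);P=cloud(d,c)
    for z in np.arange(.17,.77,.06):
        m=(d>0)&(P[...,0]>.4)&(P[...,0]<.68)&(P[...,1]>-.11)&(P[...,1]<0.)&(P[...,2]>=z)&(P[...,2]<z+.06)
        v,u=np.nonzero(m)
        if len(v): 
            Q=P[m]; print(n,z.round(2),len(v),'u',u.min(),u.max(),'v',v.min(),v.max(),'x',np.percentile(Q[:,0],[2,50,98]).round(3),'y',np.percentile(Q[:,1],[2,50,98]).round(3))
E
```

```text
top 0.17 222 u 279 296 v 189 222 x [0.486 0.503 0.542] y [-0.109 -0.096 -0.074]
top 0.23 33 u 293 297 v 181 203 x [0.516 0.533 0.553] y [-0.109 -0.107 -0.102]
top 0.29 37 u 295 297 v 167 182 x [0.553 0.564 0.577] y [-0.109 -0.107 -0.105]
scene 0.17 287 u 261 291 v 185 201 x [0.49  0.51  0.548] y [-0.109 -0.094 -0.074]
scene 0.23 55 u 260 271 v 182 197 x [0.517 0.538 0.553] y [-0.11  -0.107 -0.102]
scene 0.29 50 u 252 261 v 182 191 x [0.556 0.571 0.581] y [-0.11  -0.107 -0.103]
```

```bash
python3 - <<'E'
import cv2,numpy as np
a=cv2.imread("pics/top0.png")[0:260,190:470]; b=cv2.imread("pics/scene0.png")[80:360,100:480]
cv2.imwrite("pics/z1.png",cv2.resize(a,(780,590) if 0 else (640,594),interpolation=2));cv2.imwrite("pics/z2.png",cv2.resize(b,(790,582),interpolation=2))
E
```

```text
(no output)
```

View pics/z1.png

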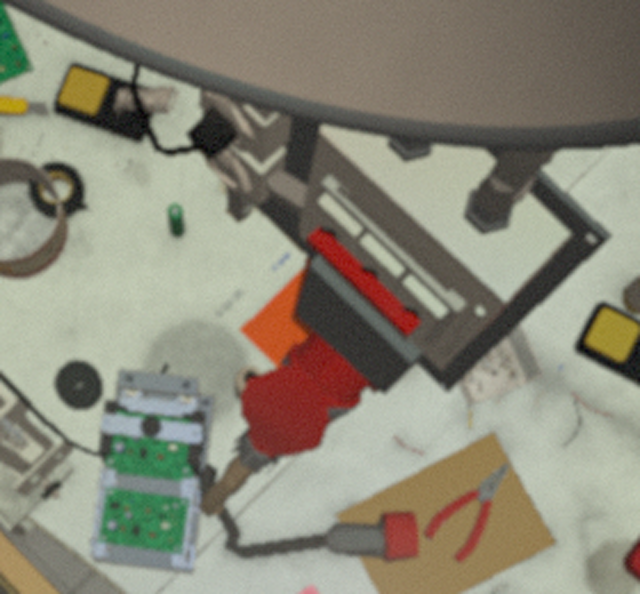

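View pics/z2.png

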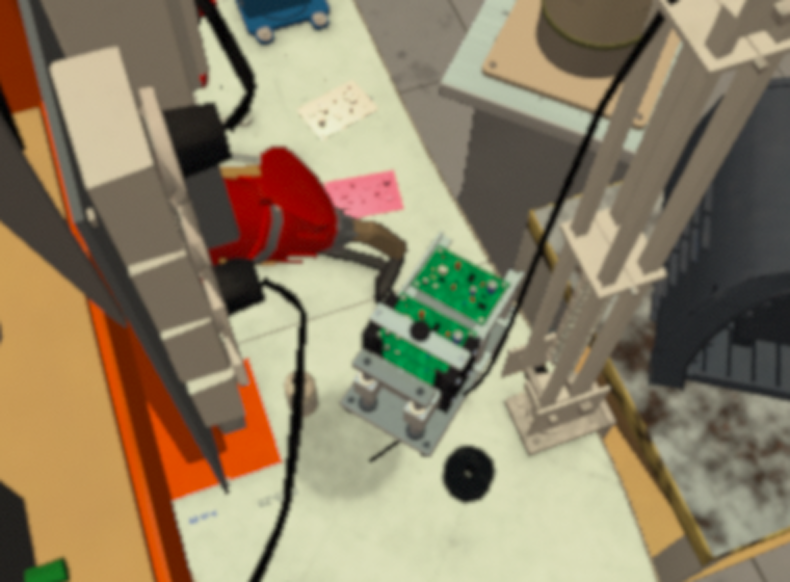

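```bash
python3 - <<'E'
from h import *
im,d,c=load("top");P=cloud(d,c)
hsv=cv2.cvtColor(im,cv2.COLOR_BGR2HSV)
m=((hsv[...,0]>45)&(hsv[...,0]<85)&(hsv[...,1]>70)).astype(np.uint8);m=cv2.morphologyEx(m,3,np.ones((5,5)))
cs,_=cv2.findContours(m,0,1)
for k in cs:
    if cv2.contourArea(k)>60:
        x,y,w,h=cv2.boundingRect(k)
        if 200<x<300 and 150<y<260:
            q=np.array([ray(c,p[0][0],p[0][1],.100)[:2] for p in k],np.float32)
            print((x,y,w,h),cv2.minAreaRect(q), np.median(P[y+3:y+h-3,x+3:x+w-3,2]))
# knob
m=((im.max(2)<75)&(P[...,2]>.14)&(P[...,2]<.19)).astype(np.uint8)
m[:,:240]=0;m[:,275:]=0;m[:178]=0;m[196:]=0
v,u=np.nonzero(m);k=(abs(u-257)<8)&(abs(v-187)<8);print(k.sum(),u[k].mean(),v[k].mean(),np.median(P[v[k],u[k],2]),ray(c,u[k].mean(),v[k].mean(),.16))
# cable
print(P[190:200:2,205:238:3,2].round(2))
E
```

```text
(234, 214, 38, 28) ((0.4723721742630005, -0.00501091405749321), (0.08778552711009979, 0.05998273938894272), 82.57295227050781) 0.10033146875224974
(236, 190, 39, 21) ((0.540770947933197, -0.011509057134389877), (0.09526286274194717, 0.04287496581673622), 82.82454681396484) 0.12389590983574394
36 255.61111111111111 186.13888888888889 0.15966752547634855 [ 0.56452831 -0.01525416  0.16      ]
[[ 0.24  0.22 -0.    0.25  0.23  0.    1.24  0.    0.    0.    0.14]
 [ 0.22  0.2   0.15 -0.    0.22  0.    0.    0.   -0.    0.    0.13]
 [ 0.11  0.19  0.16 -0.    0.16  0.18  0.16  0.01 -0.    0.    0.14]
 [ 0.11  0.17  0.15  0.16  0.14  0.12  0.15  0.13  0.    0.    0.14]
 [ 0.11  0.11  0.16  0.14  0.12  0.1   0.    0.    0.08  0.05  0.14]]
```

Request:
jog_arm(increments=[[0,0.035,-0.022,0,1],[0,0.07,-0.044,0,2],[0,0.105,-0.066,0,3],[0,0.14,-0.088,0,4],[0,0.175,-0.11,0,5],[0,0.21,-0.132,0,6],[0,0.245,-0.154,0,7],[0,0.28,-0.176,0,8],[0,0.313,-0.196,0,9],[0,0.313,-0.196,0,10]])

```text
t: 0.98
position: [0.4049, -0.3432, 0.4045]
eef_rot: [-179.8, -0.1, 3.2]
wrist_force: [1.0, 1.7, 1.1]
grip_width: -0.0005
```

Request:
jog_arm(increments=[[0,0.003,-0.035,0,1],[0,0.005,-0.07,0,2],[0,0.008,-0.105,0,3],[0,0.01,-0.14,0,4],[0,0.012,-0.175,0,5],[0,0.015,-0.21,0,6],[0,0.018,-0.245,0,7],[0,0.021,-0.28,0,8],[0,0.024,-0.315,0,9],[0,0.024,-0.342,0,10.4]])

```text
t: 1.82
position: [0.4093, 0.0022, 0.4057]
eef_rot: [-179.8, -0.1, -7.1]
wrist_force: [0.6, 0.5, -0.5]
grip_width: 0.0002
```

```bash
cat >> h.py <<'E'
def snap(n,k):
    from workcell import eyes
    c=eyes.get_calibration(n);im,d=eyes.get_image(n);cv2.imwrite(f"pics/{n}{k}.png",im);np.save(f"pics/{n}{k}.npy",d);np.save(f"pics/{n}{k}_c.npy",c,allow_pickle=True)
    return im,d,c
E
python3 - <<'E'
from h import *
from workcell import status
s=status.observe();print(s['t'],s['position'],s['eef_rot'],s['joints'])
snap('wrist','1')
E
```

```text
1.8167 [0.40934408 0.00219366 0.40567572] [-1.79802970e+02 -1.19071751e-01 -7.12550637e+00] [ 35.70976834  -8.19769298 -38.07340914 111.78067568  -5.41482019
  74.60551536 -97.77558822]
```

View pics/wrist1.png

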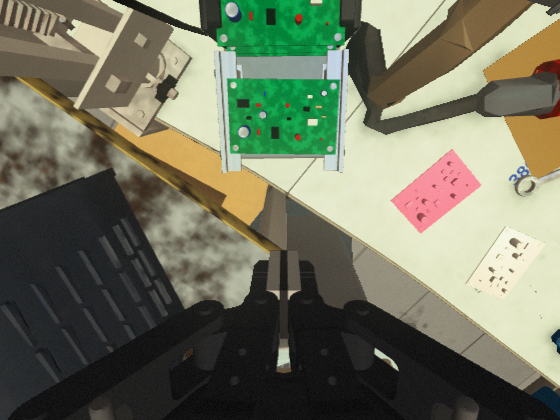

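Request:
jog_arm(increments=[[0,0.02,0,0,0],[0,0.04,0,0,0],[0,0.06,0,0,0],[0,0.08,0,0,0],[0,0.1,0,0,0],[0,0.1,0,0,0],[0,0.1,0,0,0],[0,0.1,0,0,0],[0,0.1,0,0,0],[0,0.1,0,0,0]])

```text
t: 2.7
position: [0.5078, -0.0055, 0.4063]
eef_rot: [-179.8, -0.1, -7.0]
wrist_force: [0.5, -0.9, -0.0]
grip_width: 0.0003
```

```bash
python3 - <<'E'
from h import *
from workcell import status
s=status.observe();print(s['t'],s['position'],s['eef_rot'],s['joints'])
im,d,c=snap('wrist','2')
a=cv2.imread("pics/wrist1.png")[:190,190:380];cv2.imwrite("pics/z3.png",cv2.resize(a,None,fx=3,fy=3,interpolation=2))
E
```

```text
2.7 [ 0.50782003 -0.00549591  0.40634976] [-1.79793735e+02 -1.48039290e-01 -6.95825798e+00] [  33.17803709    7.24930262  -40.26782685   99.31365595    4.67305806
   74.99670195 -105.01787526]
```

View pics/wrist2.png

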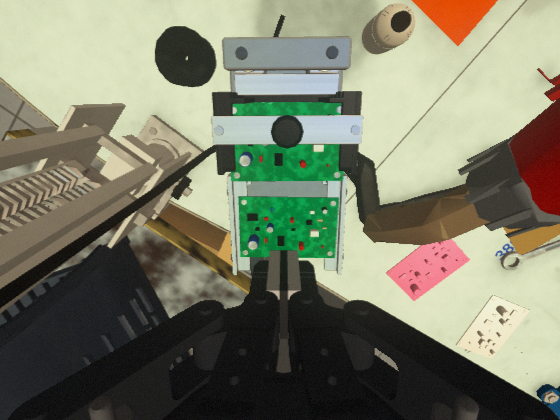

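View pics/z3.png

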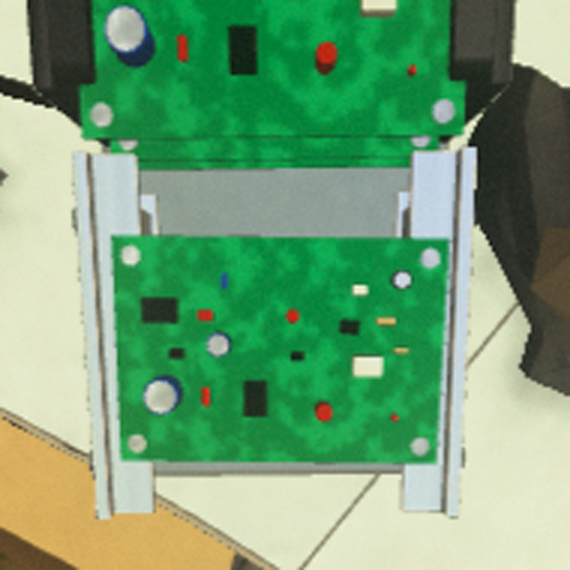

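```bash
python3 - <<'E'
from h import *
im,d,c=load('wrist','2');P=cloud(d,c)
def med(u0,u1,v0,v1): return np.median(P[v0:v1,u0:u1].reshape(-1,3),0).round(4), np.std(P[v0:v1,u0:u1,2]).round(4)
g=cv2.cvtColor(im,6);cs,_=cv2.findContours((g[110:152,265:310]<50).astype(np.uint8),0,1)
k=max(cs,key=cv2.contourArea);(u,v),r=cv2.minEnclosingCircle(k);M=cv2.moments(k);print(u+265,v+110,r,M['m10']/M['m00']+265,M['m01']/M['m00']+110)
kb=med(280,294,124,138);print('knob',kb,ray(c,u+265,v+110,kb[0][2]))
print('cross',med(260,320,45,60),'strapL',med(225,262,122,138),'strapR',med(310,350,122,138))
print('cheekL',med(234,236,190,260),'cheekR',med(339,341,190,260))
print('base',med(255,315,184,192),'topboard',med(255,320,106,112))
for n,u,v in [('cornersFL',222,40),('FR',350,40)]: print(n,ray(c,u,v,.143))
im1,d1,c1=load('wrist','1');P1=cloud(d1,c1)
f=lambda x,y:(190+x/3,y/3)
L=[(75,152),(100,517)];R=[(477,150),(458,517)]
for nm,ps,z in(('L',L,.1055),('R',R,.1055),('boardnear',[(120,463),(437,463)],.0995),('boardfar',[(112,237),(448,237)],.0995)):
    a,b=[ray(c1,*f(*p),z) for p in ps];print(nm,a.round(4),b.round(4),np.degrees(np.arctan2(*(a-b)[1::-1])))
for x,y in((90,300),(460,300),(120,450),(130,200),(280,200)):
    u,v=map(int,f(x,y));print((x,y),np.median(P1[v-2:v+3,u-1:u+2,2]).round(4))
E
```

```text
286.5 131.1666660308838 16.236204147338867 286.56301369863013 131.35707762557078
knob (array([ 0.5667, -0.0129,  0.1584]), np.float64(0.0219)) [ 0.56633799 -0.01276902  0.1584    ]
cross (array([ 0.6156, -0.0207,  0.14  ]), np.float64(0.0175)) strapL (array([0.5698, 0.0176, 0.1435]), np.float64(0.0096)) strapR (array([ 0.5624, -0.0428,  0.1434]), np.float64(0.0007))
cheekL (array([0.4841, 0.0444, 0.103 ]), np.float64(0.0327)) cheekR (array([ 0.4733, -0.0501,  0.1041]), np.float64(0.0397))
base (array([ 0.491 , -0.0022,  0.021 ]), np.float64(0.0229)) topboard (array([ 0.5794, -0.0146,  0.1231]), np.float64(0.0311))
cornersFL [0.62771924 0.02208213 0.143     ]
FR [ 0.61753964 -0.06051797  0.143     ]
L [0.529  0.0417 0.1055] [0.4352 0.0526 0.1055] -6.597161954605467
R [ 0.5167 -0.0593  0.1055] [ 0.4226 -0.0481  0.1055] -6.807594545497253
boardnear [0.4487 0.0454 0.0995] [ 0.4376 -0.0442  0.0995] 82.88081346091143
boardfar [0.5084 0.0369 0.0995] [ 0.4972 -0.0516  0.0995] 82.83063095486082
(90, 300) 0.1055
(460, 300) 0.1051
(120, 450) 0.0991
(130, 200) 0.0976
(280, 200) 0.0215
```

Request:
jog_arm(increments=[[0,0.02,0,0,0],[0,0.04,0,0,0],[0,0.058,0.001,0,0],[0,0.058,0.001,0.015,0],[0,0.058,0.001,0.03,0],[0,0.058,0.001,0.045,0],[0,0.058,0.001,0.055,0],[0,0.058,0.001,0.06,0],[0,0.058,0.001,0.063,0],[0,0.058,0.001,0.063,0]])

```text
t: 3.58
position: [0.5655, -0.0133, 0.3435]
eef_rot: [-179.8, -0.2, -7.0]
wrist_force: [-0.1, 1.2, 0.3]
grip_width: 0.0001
```

```bash
python3 - <<'E'
from h import *
from workcell import status
s=status.observe();print(s['t'],s['position'],s['eef_rot'],s['wrist_force'])
im,d,c=snap('wrist','3')
E
```

```text
3.5833 [ 0.56545341 -0.01334309  0.34353932] [-1.79799373e+02 -1.51642276e-01 -6.96168490e+00] [-0.11506     1.23096483  0.33649208]
```

View pics/wrist3.png

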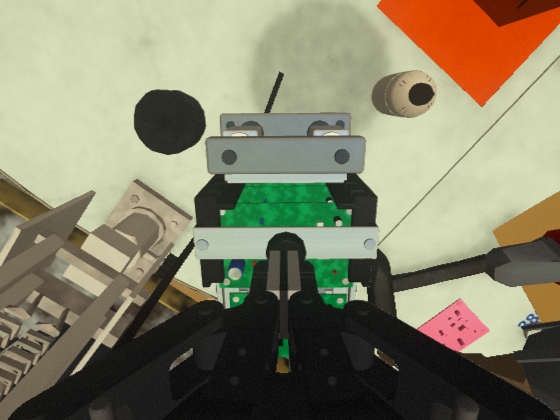

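Request:
jog_arm(increments=[[0,0,0,0.003,0],[0,0,0,0.006,0],[0,0,0,0.008,0],[0,0,0,0.009,0],[0,0,0,0.01,0],[0,0,0,0.011,0],[0,0,0,0.012,0],[0,0,0,0.013,0],[0,0,0,0.013,0],[0,0,0,0.013,0]])

```text
t: 4.47
position: [0.5657, -0.0132, 0.3313]
eef_rot: [-179.8, -0.2, -7.0]
wrist_force: [-1.4, -1.1, 3.3]
grip_width: 0.0
```

Request:
jog_arm(increments=[[0,0,0,0.001,0],[0,0,0,0.001,0],[0,0,0,0.002,0],[0,0,0,0.002,0],[0,0,0,0.003,0],[0,0,0,0.003,0],[0,0,0,0.004,0],[0,0,0,0.004,0],[0,0,0,0.004,0],[0,0,0,0.004,0]])

```text
t: 5.3
position: [0.5657, -0.0132, 0.3276]
eef_rot: [-179.8, -0.2, -7.0]
wrist_force: [-2.5, -0.4, 5.5]
grip_width: -0.0001
```

Request:
jog_arm(increments=[[0,0,0,-0.01,0],[0,0,0,-0.03,0],[0,-0.01,0,-0.05,0],[0,-0.03,0,-0.07,0],[0,-0.05,0,-0.079,0],[0,-0.058,0,-0.079,0],[0,-0.058,0,-0.079,0],[0,-0.058,0,-0.079,0],[0,-0.058,0,-0.079,0],[0,-0.058,0,-0.079,0]])

```text
t: 6.13
position: [0.5083, -0.0067, 0.4056]
eef_rot: [-179.8, -0.1, -7.0]
wrist_force: [0.2, -0.2, 0.7]
grip_width: -0.0001
```

```bash
python3 - <<'E'
from h import *
from workcell import status
s=status.observe();print(s['t'],s['position'],s['eef_rot'],s['wrist_force'])
im,d,c=snap('wrist','4')
def med(P,u0,u1,v0,v1): return np.median(P[v0:v1,u0:u1,2]).round(4)
for k in'24':
    im,d,c=load('wrist',k);P=cloud(d,c)
    print(k,'knob',med(P,281,293,126,137),'strapL',med(P,232,262,124,136),'strapR',med(P,312,345,124,136),'cross',med(P,260,320,45,60),'rowsCross',med(P,260,320,50,65),'ledge',med(P,328,334,185,192),med(P,240,246,185,192),'topbd',med(P,255,270,150,155))
E
```

```text
6.1333 [ 0.50829638 -0.0066817   0.40564166] [-1.79782851e+02 -1.36313014e-01 -6.97166744e+00] [ 0.18335441 -0.2021081   0.66375793]
2 knob 0.1584 strapL 0.1435 strapR 0.1434 cross 0.14 rowsCross 0.14 ledge 0.0976 0.0977 topbd 0.1232
4 knob 0.1542 strapL 0.1392 strapR 0.1392 cross 0.1401 rowsCross 0.1401 ledge 0.0974 0.0974 topbd 0.1186
```

View pics/wrist4.png

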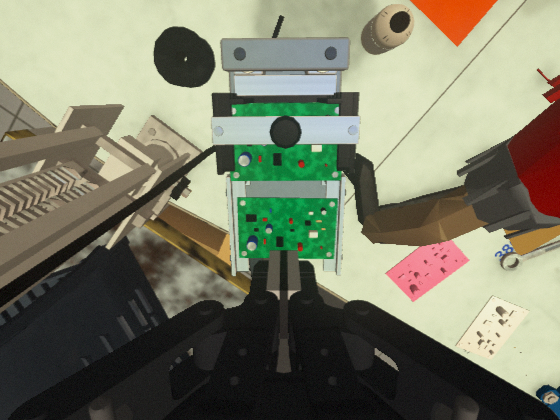

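Request:
jog_arm(increments=[[0,-0.03,0,0,0],[0,-0.06,0,0,0],[0,-0.085,0,0,0],[0,-0.096,0,0.01,0],[0,-0.096,0,0.04,0],[0,-0.096,0,0.07,0],[0,-0.096,0,0.1,0],[0,-0.096,0,0.13,0],[0,-0.096,0,0.14,0],[0,-0.096,0,0.14,0]])

```text
t: 7.02
position: [0.4126, 0.0056, 0.2634]
eef_rot: [-179.7, 0.2, -6.9]
wrist_force: [-0.7, -0.6, 0.4]
grip_width: 0.0004
```

```bash
python3 - <<'E'
from h import *
from workcell import status
s=status.observe();print(s['t'],s['position'],s['eef_rot'],s['wrist_force'])
im,d,c=snap('wrist','5')
E
```

```text
7.0167 [0.41264681 0.005575   0.26341238] [-1.79713865e+02  1.52781498e-01 -6.93651710e+00] [-0.71147082 -0.64021583  0.43823557]
```

View pics/wrist5.png

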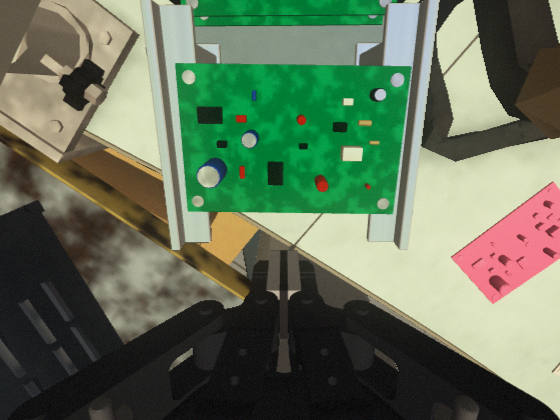

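Request:
jog_arm(increments=[[0,0.01,0.001,0,0],[0,0.015,0.002,0,0],[0,0.019,0.002,0,0],[0,0.023,0.002,0,0],[0,0.027,0.002,0,0],[0,0.031,0.002,0,0],[0,0.035,0.002,0,0],[0,0.039,0.002,0,0],[0,0.043,0.002,0,0],[0,0.045,0.002,0,0]])

```text
t: 7.9
position: [0.4584, -0.0018, 0.2652]
eef_rot: [-179.7, -0.0, -6.9]
wrist_force: [-0.4, -0.0, 0.9]
grip_width: -0.0002
```

```bash
python3 - <<'E'
from h import *
from workcell import status
s=status.observe();print(s['t'],s['position'],s['eef_rot'],s['wrist_force'])
im,d,c=snap('wrist','6')
E
```

```text
7.9 [ 0.45837824 -0.00180219  0.26520762] [-1.79704633e+02 -5.68364194e-03 -6.93689817e+00] [-0.37470625 -0.04423401  0.89303607]
```

View pics/wrist6.png

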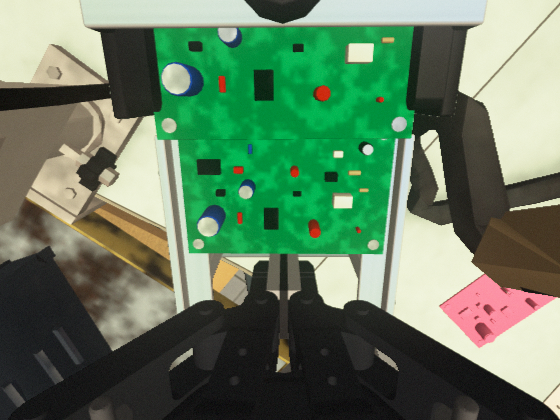

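Request:
jog_arm(increments=[[0,0.004,0,0,0],[0,0.008,0,0,0],[0,0.012,0,0,0],[0,0.016,0,0,0],[0,0.02,0,0,0],[0,0.024,0,0,0],[0,0.028,0,0,0],[0,0.032,0,0,0],[0,0.036,0,0,0],[0,0.039,0,0,0]])

```text
t: 8.78
position: [0.4977, -0.0067, 0.2652]
eef_rot: [-179.7, -0.0, -6.9]
wrist_force: [-0.1, 0.8, 0.7]
grip_width: 0.0
```

```bash
python3 - <<'E'
from h import *
from workcell import status
s=status.observe();print(s['t'],s['position'],s['eef_rot'],s['wrist_force'])
im,d,c=snap('wrist','7')
E
```

```text
8.7833 [ 0.49765897 -0.00665253  0.26519114] [-1.79693063e+02 -1.53229902e-02 -6.94739912e+00] [-0.07296411  0.78634218  0.66222196]
```

View pics/wrist7.png

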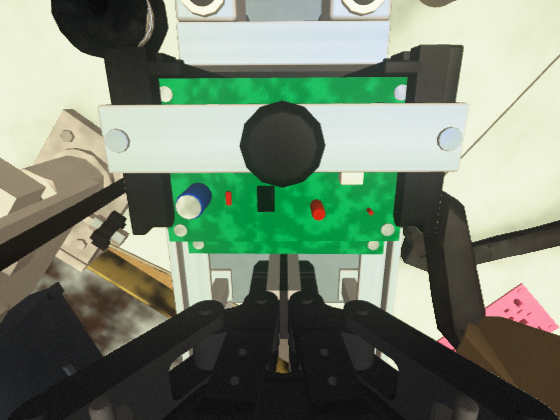

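Request:
jog_arm(increments=[[0,0.002,0,0,0],[0,0.004,0,0,0],[0,0.006,0,0,0],[0,0.008,0,0,0],[0,0.009,0,0,0],[0,0.01,0,0,0],[0,0.011,0,0,0],[0,0.012,0,0,0],[0,0.013,0,0,0],[0,0.013,0,0,0]])

```text
t: 9.67
position: [0.511, -0.0083, 0.2653]
eef_rot: [-179.7, -0.0, -7.0]
wrist_force: [0.0, -0.4, 0.8]
grip_width: -0.0002
```

Request:
jog_arm(increments=[[0,0.0005,0,0,0],[0,0.001,0,0,0],[0,0.0015,0,0,0],[0,0.0015,0,0,0],[0,0.002,0,0,0],[0,0.002,0,0,0],[0,0.0025,0,0,0],[0,0.0025,0,0,0],[0,0.0025,0,0,0],[0,0.0025,0,0,0]])

```text
t: 10.5
position: [0.5131, -0.0087, 0.2651]
eef_rot: [-179.7, 0.0, -7.0]
wrist_force: [-4.5, -1.2, 1.7]
grip_width: 0.0003
```

```bash
python3 - <<'E'
from h import *
from workcell import status
s=status.observe();print(s['t'],s['position'],s['eef_rot'],s['wrist_force'])
im,d,c=snap('wrist','8')
E
```

```text
10.5 [ 0.51310195 -0.00867247  0.26505726] [-1.79702114e+02  3.73592102e-02 -6.95900194e+00] [-4.46408786 -1.18186275  1.69972795]
```

View pics/wrist8.png

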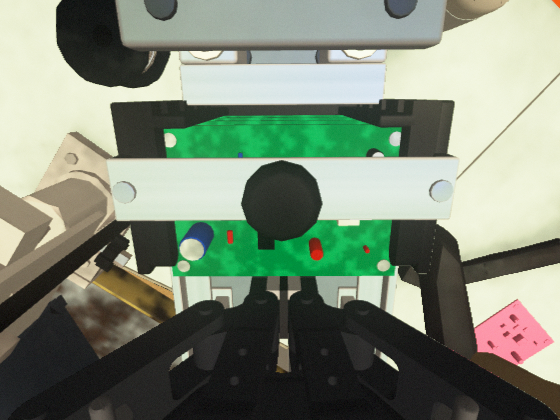

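Request:
jog_arm(increments=[[0,0.0005,0,0,0],[0,0.001,0,0,0],[0,0.001,0,0,0],[0,0.0015,0,0,0],[0,0.0015,0,0,0],[0,0.002,0,0,0],[0,0.002,0,0,0],[0,0.002,0,0,0],[0,0.002,0,0,0],[0,0.002,0,0,0]])

```text
t: 11.38
position: [0.5139, -0.0086, 0.2645]
eef_rot: [-179.7, 0.3, -6.9]
wrist_force: [-12.2, 0.1, 5.9]
grip_width: 0.0001
```

Request:
jog_arm(increments=[[0,-0.01,0,0,0],[0,-0.04,0,0,0],[0,-0.07,0,0,0],[0,-0.09,0,0,0],[0,-0.09,0,-0.02,0],[0,-0.09,0,-0.05,0],[0,-0.06,0,-0.08,0],[0,-0.03,0,-0.1,0],[0,-0.03,0,-0.1,0],[0,-0.03,0,-0.1,0]])

```text
t: 12.22
position: [0.486, -0.0055, 0.3658]
eef_rot: [-179.7, 0.1, -6.9]
wrist_force: [-0.7, 0.8, -1.4]
grip_width: -0.0001
```

```bash
python3 - <<'E'
from h import *
from workcell import status
s=status.observe();print(s['t'],s['position'],s['eef_rot'],s['wrist_force'])
im,d,c=snap('wrist','9');snap('scene','9');snap('top','9')
P=cloud(d,c)
a=im[60:260,190:390];cv2.imwrite("pics/z9.png",cv2.resize(a,(600,600),interpolation=2))
E
```

```text
12.2167 [ 0.48600077 -0.00554151  0.36577389] [-1.79664688e+02  9.87584085e-02 -6.94419569e+00] [-0.70445761  0.81723895 -1.42518612]
```

View pics/wrist9.png

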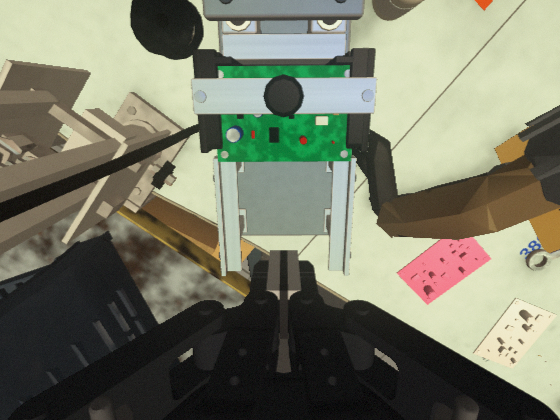

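View pics/z9.png

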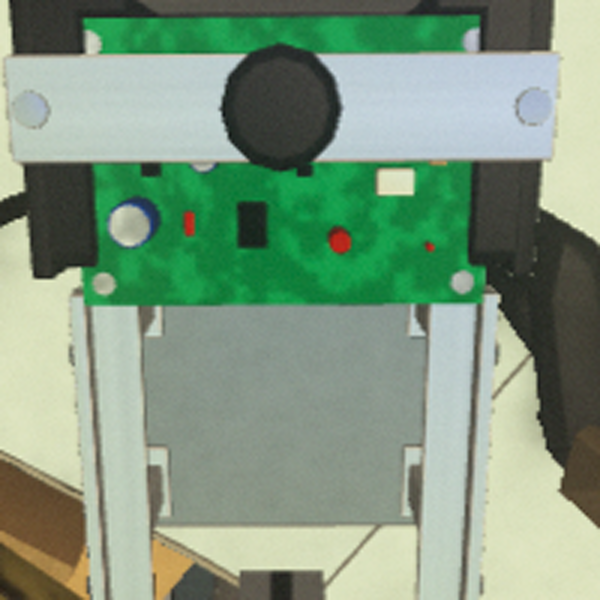

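Request:
jog_arm(increments=[[0,-0.02,0,0,0],[0,-0.04,0,-0.01,0],[0,-0.06,0,-0.03,0],[0,-0.08,0,-0.04,0],[0,-0.1,0,-0.04,0],[0,-0.1,0,-0.04,0],[0,-0.1,0,-0.04,0],[0,-0.1,0,-0.04,0],[0,-0.1,0,-0.04,0],[0,-0.1,0,-0.04,0]])

```text
t: 13.2
position: [0.3852, 0.0064, 0.4041]
eef_rot: [-179.7, 0.4, -6.9]
wrist_force: [0.2, -0.4, -0.2]
grip_width: 0.0002
```

```bash
python3 - <<'E'
from h import *
from workcell import status
s=status.observe();print(s['t'],s['position'],s['eef_rot'],s['wrist_force'])
im,d,c=snap('wrist','10')
a=im[0:133,190:390];cv2.imwrite("pics/z10.png",cv2.resize(a,(800,532),interpolation=2))
for n in('scene','top'):
    A=load(n)[0];B=load(n,'9')[0]
    print(n)
b=load('scene','9')[0][185:325,225:365];t=load('top','9')[0][145:265,200:320]
cv2.imwrite('pics/z11.png',np.hstack([cv2.resize(q,(400,400),interpolation=2) for q in(t,b)]))
P=cloud(d,c);
for k in('1','10'):
    i,d,c=load('wrist',k);P=cloud(d,c)
    col=P[0:80,280]; print(k,[(v,*col[v,[0,2]].round(3)) for v in range(30,66,2)])
E
```

```text
13.2 [0.38520868 0.00644517 0.4040809 ] [-179.71176362    0.39290636   -6.90439496] [ 0.23988767 -0.37761932 -0.24312957]
scene
top
1 [(30, np.float64(0.534), np.float64(0.122)), (32, np.float64(0.532), np.float64(0.124)), (34, np.float64(0.531), np.float64(0.124)), (36, np.float64(0.53), np.float64(0.123)), (38, np.float64(0.529), np.float64(0.124)), (40, np.float64(0.527), np.float64(0.124)), (42, np.float64(0.526), np.float64(0.123)), (44, np.float64(0.525), np.float64(0.122)), (46, np.float64(0.529), np.float64(0.083)), (48, np.float64(0.528), np.float64(0.082)), (50, np.float64(0.526), np.float64(0.082)), (52, np.float64(0.525), np.float64(0.083)), (54, np.float64(0.525), np.float64(0.064)), (56, np.float64(0.528), np.float64(0.022)), (58, np.float64(0.527), np.float64(0.021)), (60, np.float64(0.525), np.float64(0.021)), (62, np.float64(0.523), np.float64(0.021)), (64, np.float64(0.521), np.float64(0.021))]
10 [(30, np.float64(0.524), np.float64(0.022)), (32, np.float64(0.522), np.float64(0.021)), (34, np.float64(0.52), np.float64(0.023)), (36, np.float64(0.519), np.float64(0.022)), (38, np.float64(0.517), np.float64(0.021)), (40, np.float64(0.515), np.float64(0.02)), (42, np.float64(0.513), np.float64(0.021)), (44, np.float64(0.512), np.float64(0.021)), (46, np.float64(0.51), np.float64(0.021)), (48, np.float64(0.508), np.float64(0.021)), (50, np.float64(0.506), np.float64(0.021)), (52, np.float64(0.504), np.float64(0.021)), (54, np.float64(0.503), np.float64(0.02)), (56, np.float64(0.501), np.float64(0.021)), (58, np.float64(0.499), np.float64(0.021)), (60, np.float64(0.497), np.float64(0.02)), (62, np.float64(0.495), np.float64(0.021)), (64, np.float64(0.493), np.float64(0.022))]
```

View pics/z10.png

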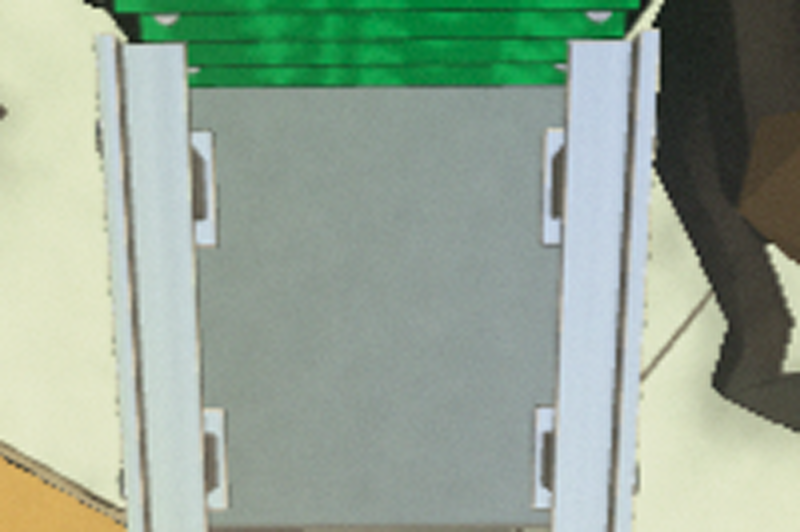

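View pics/z11.png

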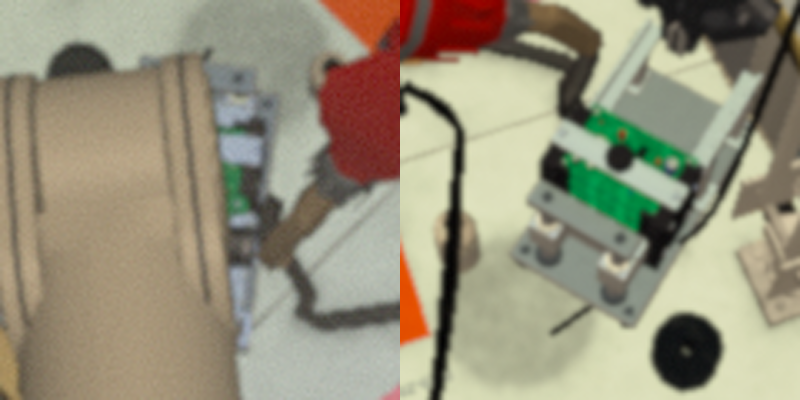

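```bash
python3 - <<'E'
from h import *
i,d,c=load('wrist','10')
for u in(250,320):
  col=i[0:30,u-3:u+4].mean(1);dd=d[0:30,u]
  P=cloud(d,c)
  print([(v,*P[v,u,[0,2]].round(4).tolist()) for v in range(0,26)])
for r,z in((3,.1173),(10.2,.0973),(16.4,.0773),(21.7,.0573)): print(z,ray(c,285,r,z).round(4))
E
```

```text
[(0, 0.5282, 0.1182), (1, 0.5276, 0.1184), (2, 0.5268, 0.1192), (3, 0.531, 0.0996), (4, 0.5308, 0.0977), (5, 0.5302, 0.0974), (6, 0.5294, 0.0981), (7, 0.5282, 0.1005), (8, 0.5279, 0.0992), (9, 0.5275, 0.098), (10, 0.5314, 0.0778), (11, 0.5305, 0.0789), (12, 0.5297, 0.0794), (13, 0.5295, 0.0769), (14, 0.5284, 0.079), (15, 0.5275, 0.0796), (16, 0.5273, 0.0774), (17, 0.5305, 0.0589), (18, 0.5299, 0.058), (19, 0.5291, 0.0581), (20, 0.528, 0.0599), (21, 0.5277, 0.0579), (22, 0.5342, 0.021), (23, 0.5334, 0.0206), (24, 0.5324, 0.0216), (25, 0.5313, 0.0227)]
[(0, 0.5224, 0.118), (1, 0.5214, 0.1198), (2, 0.5211, 0.1186), (3, 0.525, 0.0979), (4, 0.5243, 0.0985), (5, 0.5238, 0.0978), (6, 0.523, 0.0983), (7, 0.5223, 0.0986), (8, 0.5214, 0.1001), (9, 0.5211, 0.0984), (10, 0.5246, 0.0778), (11, 0.5239, 0.0777), (12, 0.5228, 0.0799), (13, 0.5223, 0.0789), (14, 0.5217, 0.0782), (15, 0.5212, 0.0769), (16, 0.5242, 0.0573), (17, 0.5231, 0.0591), (18, 0.5226, 0.0581), (19, 0.5218, 0.0581), (20, 0.5209, 0.0586), (21, 0.5269, 0.0205), (22, 0.5257, 0.0223), (23, 0.5252, 0.0205), (24, 0.5244, 0.0199), (25, 0.5233, 0.0213)]
0.1173 [ 0.5237 -0.009   0.1173]
0.0973 [ 0.5237 -0.009   0.0973]
0.0773 [ 0.5236 -0.0089  0.0773]
0.0573 [ 0.5236 -0.0089  0.0573]
```

Edges of all four boards line up within 0.5 mm, and board heights step evenly by 20 mm. The gripper is clear, so I'm handing in.

```bash
python3 -c "
from workcell import ctrl
print(ctrl.hand_in())"
```

```text
the job is handed in; nothing more can be done
None
```

The board is racked in the magazine's empty slot and pushed home. I handed the job in at about 13 s, and the interface gives no verdict.

**What I did:** I pressed the magazine down about 4 mm with the closed fingertips on the knob. I then pushed the board along the rails until it met the back stops (about 12 N on the wrist), and backed off.

**Last checks:**
- **Slot height:** after pressing, the knob top read 0.1542 m against a target of 0.1545 m, and the rail ledges read 0.0974 m against 0.0975 m.
- **Depth:** in the last wrist picture the near edges of all four boards are in line within about 0.5 mm, on the left and right alike.
- **Height in the rack:** the four boards' heights step evenly by about 20 mm, so the board lies flat in its slot.
- **Gripper:** it is well clear, and the wrist force is near zero.
- **Spool and bottle:** both look unmoved in the last scene picture, judged by eye only.

**Disagreements:**
- The lift's cross piece read 140 mm in depth, not the stated 143 mm. The rails and base plate read true, so I did not correct for it.
- The arm hid most of the loader in the last top view, so that view confirmed nothing.
- I did not measure the board's sideways position exactly; I only saw it lined up with its neighbours.

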